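# Stow the can opener in its foam-lined sliding-cover case

## Robot

A 7-joint arm with a two-finger parallel gripper is mounted at the origin on the work surface. World frame = base frame: x ahead of the robot, y to its left, z up, the work surface at z = 0. Lengths are in m, angles in degrees, forces in N, time in s.
With the tool pointing down it reaches from about 0.425 to 0.95 m from the base axis. Payload 4.7 kg.
Tool frame: the origin (TCP) lies on the centre line of the jaws, within the pads' length; the fingertips stand bot.tips_ahead ahead of it and the grasp point (between the pads) lies 11 mm behind it (bot.tips_ahead is the distance from the TCP to the fingertips, in m); z points along the fingers, y is the direction in which the jaws open and shut (so a half turn about z gives the same grasp; the last joint's range is limited). The gripper opens to 87 mm and grips with 3 to 60 N. Pads are 19 mm wide; open, the fingers measure 117 mm over their backs; the gripper's body (75 mm by 190 mm) begins 51 mm behind the grasp point.
Start: joints at [-73.619, 26.849, -2.785, 87.806, 1.381, 65.374, -4.715], TCP at [0.209, 0.642, 0.231] pointing down, gripper open.
Joint ranges: [-148.3, 148.3], [-19.14, 114.17], [-79.39, 73.82], [5.75, 140.21], [-59.74, 239.74], [12.07, 113.84], [-152.46, 152.46]. Speed limits (degrees/s): [147.25, 147.25, 180, 180, 180, 180, 180].

## Interface

Orientations are given as [roll, pitch, yaw] about the fixed x, y, z axes, in that order (R = Rz(yaw) Ry(pitch) Rx(roll)).
In Python, from plant import readout, capture, bot, finder gives the robot as it stands. The module is installed in compiled form; this text tells all that it offers.
- The arm moves only by the tool send_rows, never from a script. Its arguments are lists of equal length, an entry for each row: "dp": the shift along the tool's x, y, z in m, a list of three; "roll": the turn about the tool's z in degrees; "fingers": the opening, from 0 (shut) to 1 (fully open). A call has exactly 5 rows; each row shifts and turns the commanded pose from where the row before left it, along the tool's axes as they then stand; what a row does not reach is not made up. A row lasts 1/8 s, in which the tool goes at most 62.5 mm and 10.7 degrees, less where a joint would pass 70% of its speed; a pose out of reach is approached as far as the arm can. A call with a gripper value outside its range is refused whole. The fingers move at their own pace and stop on an object; "squeeze" is the grip in N (left out, the last holds). Time passes only in rows, so rows that do not move let the fingers close, or fill a call up. It gives the time, the measured TCP pose, the force and the opening at its end, in the units of the state.
- readout.observe(): the state, without advancing time (a new reading comes with each control period).
- capture(name): name is "side" or "top" or "wrist"; returns a dict with "image" (384x512x3 uint8, red, green, blue), "fx", "fy", "cx", "cy" (pixels), "R" (3x3) and "t" (3): a world point X has camera coordinates R X + t. Camera axes: x right, y down, z forward; pixel columns grow to the right and rows downward; lengths in m; the calibration is good to about 2 mm. A picture is of the moment at which its call begins. There is no depth.
- bot.finish_job(): hands the job in, once; it reports no verdict.
Trained networks look in the newest picture that a camera, given by its name, has taken for a name from the list of things; names that differ only in an ending like _2 or _b are one class to them, and where a whole thing is asked for, a point or a joint stands for the part that bears it (a point fixed in the world has none). Each returns a list of dicts, best first, with "score" (0 to 1); they miss things now and then, are a little off and sometimes report something else, mostly with a low value. They report only what shows in the picture. A call takes as long as a camera call. They do not tell look-alikes from the thing itself.
- finder.search_frame(query, camera): "xyz" ([x, y, z] in m, in the coordinates of the camera as it stood for that picture, good to about 4 mm: the middle of the surface that is visible of it).
The state is a dict: "t": time; "joint_positions": joint angles; "qd": joint speeds; "joint_efforts": joint torques, N m; "tcp_pos": TCP position; "ee_rot": TCP orientation; "contact_force": force on the tool from outside, world axes, zero at the start; "wrist_torque": the same for the moment, N m; "width": finger opening in m.
Only numpy, scipy, OpenCV 4.12 (cv2) and the standard library are available. Lean on these libraries where they do the work, as an engineer would, in place of code of your own. Each camera call takes 0.05 s, during which the arm holds its last target.

## Task

Slide the cover of the wooden box all the way back, press the can opener fully home in the cut-out of the foam inside so that it lies flat, then slide the cover fully shut over it. Leave the jar, the tin and the tub where they stand.

Things in the scene. Friction and masses are not known exactly. Their poses are not given: they have to be found in the camera images.
- opener: Can opener, 154 mm long, lying flat. Origin on its underside, z up, x along it, balance point near x=-7, y=+5. Black handle to grip: x -90 to +20 mm, y -12 to +12, 26 thick, flat top and flanks. Steel head: x +20 to +64, y -12 to +40, so it juts out to +y only; plate 14 thick, with a crank wing at y 22 to 36, top 26 mm up. About 180 g. Starts at any yaw from 0 to 172 degrees.
- press_tail (a point): Point on top of the opener's handle near its free end: opener x=-65, y=0, 26 mm above its underside. One pair of foam lips is below it.
- press_head (a point): Top of the steel wheel (22 mm across) on the opener's head: opener x=42, y=1, 22 mm above its underside. The other pair of foam lips is level with it.
- case: Fixed wooden box, 123 mm wide (its x) by 239 long (its y). Origin at the centre of its underside, on the worktop, z up; x points away from the robot within about 20 degrees. Walls 6 mm thick: front (-x) 34 high, back 43, ends (+-y) 56 with lips over the cover; the ends run on 85 mm behind the back as runners. Floor 5 mm thick, a grey foam inlay (110 by 184 mm) on it.
- foam_middle (a point): Middle of the case at foam-top height, 32 mm above the worktop. Fixed to the case, NOT to the foam: the foam fits snugly across the case, but lengthwise (case y) it lies anywhere within 20 mm either way of the middle, and stays there. Its true place is not reported: find the pocket by touch or by eye. Off towards case +y, the opener rests level on the foam; off the other way only its head does, and it pitches.
- nominal_home (a point): Home of the opener's origin if the foam lay in the middle: case x=-14, y=-13, z=15 mm (pocket floor); true home is up to 20 mm off along case y. Pocket: the opener's outline with 1.5 mm room all round, rim bevelled 3 mm, 17 mm deep, so the handle stands 9 mm proud. It fits one way only: same way up as it lies, opener x along case -y, opener y along case +x.
- lip_depth (a point): Level at which springy foam lips in the pocket's long flanks stop the opener's underside when merely placed: about 5 mm below the foam top, 12 mm above the pocket floor. From there it must be pressed down, with roughly 10 to 25 N in all, best at one end after the other. Shown at the middle of the case.
- cover (a joint): Wooden cover, 120 by 225 mm, 6 thick, sliding in the end walls along case +x (away from the robot): 0 m = shut, 0.12 = fully back; starts at 0 to 0.03. About 2 N of friction, stays where left. Its underside is 44 mm above the worktop, 3 mm above the opener when home; an opener that stands too high blocks it.
- cover_grip (a point): Centre of the dark wooden grip bar on the cover: 12 mm thick (case x), 70 long (case y), 22 high, its top 72 and this point 61 mm above the worktop. Moves with the cover: case x = -45 mm + the joint value, y = 0.
- jar: Bystander: glass jar, 62 mm across, 100 mm high. Origin at the centre of its underside.
- tin: Bystander: tin, 72 mm across, 75 mm high. Origin at the centre of its underside.
- tub: Bystander: clear tub with white lid, 96 by 126 mm, 87 mm high, to the left of the box. Origin at the centre of its underside.
Things that resemble listed ones, but are neither listed nor needed, are in the scene too. What is meant by the opener is not green, and is the larger of those in its own colour.

How it is judged:
By the outcome, as a careful person would: the job done as asked, in the order asked, and still so for the second after the job is handed in, with the robot touching nothing.
It also fails if it takes over 72 s, if anything falls off the work surface, if the arm or the gripper's body presses on something with over 40 N, if the wrist force passes 120 N, or if a joint passes its speed limit or range.

## Working session

There is one attempt and no reset: what is moved stays moved. The work goes in short steps, Python scripts to look and compute and a tool call to move; the robot and the scene stay as the last step left them, time stands still between calls to the robot, and variables do not carry over. Pictures are saved under pics/ and viewed, and the job is handed in when it is done.

Besides the shell and the picture viewer there is one more tool, called after ">>>" as name(argument=value, ...), one argument or row to a line, values as JSON. send_rows: Moves the arm, as the interface text tells. Its arguments: {"type":"object","properties":{"dp":{"type":"array","items":{"type":"array","items":{"type":"number"}}},"roll":{"type":"array","items":{"type":"number"}},"fingers":{"type":"array","items":{"type":"number"}},"squeeze":{"type":"number"}},"required":["dp","roll","fingers"]}

```bash
mkdir -p pics; cat > h.py <<'E'
import numpy as np, cv2, json
from plant import readout, capture, bot, finder
def snap(n,f):
    c=capture(n); cv2.imwrite('pics/'+f+'.png',c['image'][:,:,::-1]); return c
def toW(c,x): return np.array(c['R']).T@(np.array(x)-np.array(c['t']))
def ray(c,u,v,z):
    R=np.array(c['R']);t=np.array(c['t']);o=-R.T@t
    d=R.T@np.array([(u-c['cx'])/c['fx'],(v-c['cy'])/c['fy'],1]); return o+d*(z-o[2])/d[2]
def px(c,X):
    p=np.array(c['R'])@np.array(X)+np.array(c['t']); return p[:2]/p[2]*[c['fx'],c['fy']]+[c['cx'],c['cy']]
E
python3 - <<'E'
from h import *
np.set_printoptions(precision=4,suppress=True)
s=readout.observe();print(s,bot.tips_ahead)
for n in ['top','side']:
    c=snap(n,n+'0')
    print(n,c['fx'],-np.array(c['R']).T@c['t'])
    for q in ['opener','case','cover_grip','jar','tin','tub']:
        for r in finder.search_frame(q,n)[:3]: print(q,round(r['score'],2),toW(c,r['xyz']))
E
```

```text
{'t': 0.0, 'joint_positions': array([-73.6217,  26.8976,  -2.7845,  87.8746,   1.3793,  65.3731,
        -4.7144]), 'qd': array([ 0.0089,  0.0156,  0.0556, -0.1023,  0.0903, -0.0485, -0.0652]), 'joint_efforts': array([ -0.0002, -50.7963,  -0.0809, -23.6161,  -0.0614,   0.0379,
         0.0002]), 'tcp_pos': array([0.2088, 0.6413, 0.2295]), 'ee_rot': array([-179.8881,    0.0026,  161.9683]), 'contact_force': array([-0.0609,  0.3349, -0.0236]), 'wrist_torque': array([-0.0086, -0.0414,  0.007 ]), 'width': 0.08719810219201136} 0.008
top 416.96641683822736 [0.4575 0.0308 1.3754]
opener 0.95 [ 0.6241 -0.2066  0.0214]
opener 0.91 [ 0.7742 -0.0582  0.025 ]
opener 0.77 [ 0.7551 -0.2871  0.0208]
case 0.8 [0.5237 0.1369 0.0476]
cover_grip 0.68 [0.5297 0.1335 0.0518]
jar 0.54 [ 0.4695 -0.188   0.102 ]
tin 0.85 [ 0.4601 -0.3546  0.0796]
tub 0.95 [0.4818 0.4654 0.0848]
side 448.45139609263924 [ 0.2694 -0.7887  1.0965]
opener 0.95 [ 0.7764 -0.062   0.0206]
opener 0.91 [ 0.6232 -0.2155  0.0227]
opener 0.63 [ 0.7485 -0.2939  0.0133]
case 0.7 [0.5228 0.1183 0.0443]
cover_grip 0.71 [0.5235 0.1127 0.0499]
cover_grip 0.64 [0.5266 0.1255 0.0496]
jar 0.79 [ 0.4677 -0.2085  0.078 ]
tin 0.8 [ 0.4612 -0.3796  0.0768]
tub 0.69 [0.4788 0.4241 0.0866]
```

View pics/top0.png

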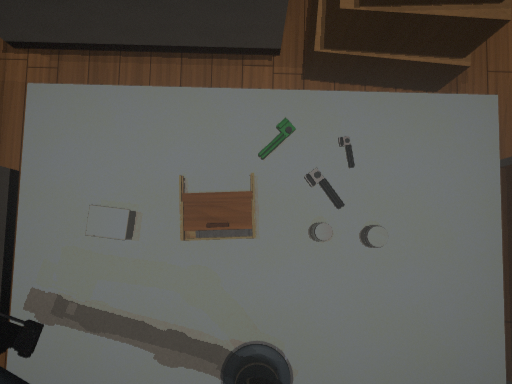

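View pics/side0.png

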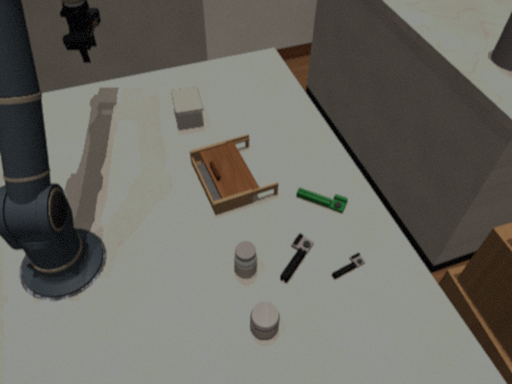

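The opener is the larger black one: its head is near (316,176) and its tail near (340,206) in the top picture. The box is around (217,210), with the cover slightly open. I'll zoom in on both.

```bash
python3 - <<'E'
import cv2,numpy as np
im=cv2.imread('pics/top0.png')
a=cv2.resize(im[165:250,172:262],None,fx=6,fy=6,interpolation=cv2.INTER_CUBIC)
b=cv2.resize(im[160:215,298:353],None,fx=9,fy=9,interpolation=cv2.INTER_CUBIC)
a=np.clip(a*1.6,0,255);b=np.clip(b*1.6,0,255)
cv2.imwrite('pics/za.png',a);cv2.imwrite('pics/zb.png',b)
E
```

```text
[ WARN:0@0.051] global loadsave.cpp:1063 imwrite_ Unsupported depth image for selected encoder is fallbacked to CV_8U.
```

View pics/za.png

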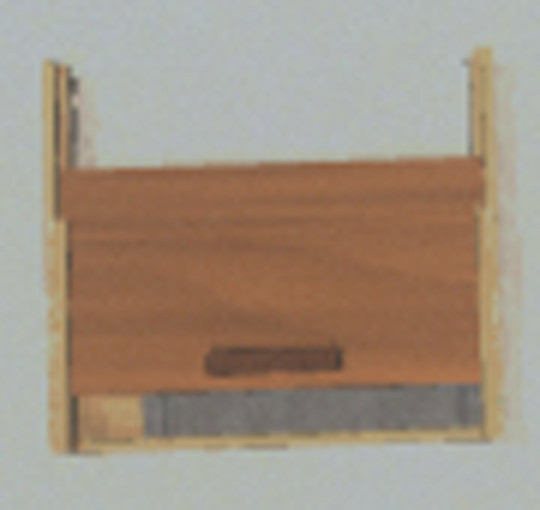

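View pics/zb.png

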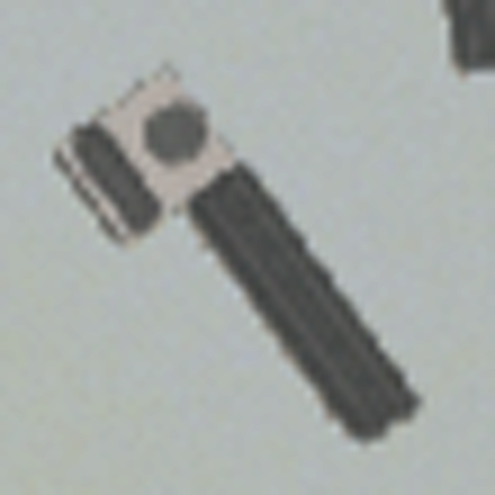

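```bash
python3 - <<'E'
from h import *
np.set_printoptions(precision=4,suppress=True)
c=capture('top')
f=lambda u,v,z,o=(172,165),k=6: ray(c,o[0]+(u+.5)/k-.5,o[1]+(v+.5)/k-.5,z)
print('front outer bottom L,R', f(75,452,.034),f(490,440,.034))
print('outer ends L top',f(45,62,.056),f(52,452,.056),'R',f(490,48,.056),f(497,438,.056))
print('grip', f(274,360,.072))
g=lambda u,v,z: f(u,v,z,(298,160),9)
print('tail L,R',g(365,440,.026),g(420,403,.026),'wheel',g(175,130,.022))
print('handle front L R',g(188,205,.026),g(240,163,.026))
E
```

```text
front outer bottom L,R [0.4319 0.241  0.034 ] [0.4437 0.0201 0.034 ]
outer ends L top [0.6379 0.2616 0.056 ] [0.432  0.2496 0.056 ] R [0.6514 0.0254 0.056 ] [0.445  0.0167 0.056 ]
grip [0.4827 0.1337 0.072 ]
tail L,R [ 0.5454 -0.2529  0.026 ] [ 0.5593 -0.2727  0.026 ] wheel [ 0.657  -0.1838  0.022 ]
handle front L R [ 0.6291 -0.1881  0.026 ] [ 0.645  -0.2069  0.026 ]
```

```bash
cat >> h.py <<'E'
def plan(X,yaw,n,pos=None,y0=None,pr=True):
    s=readout.observe(); p=np.array(s['tcp_pos'] if pos is None else pos); y0=s['ee_rot'][2] if y0 is None else y0
    d=(yaw-y0+180)%360-180
    dr=-d/n; out=[];dv=(np.array(X)-p)/n; y=y0
    for i in range(n):
        a=np.radians(y); ex=np.array([np.cos(a),np.sin(a),0]);ey=np.array([np.sin(a),-np.cos(a),0])
        w=np.array(X)*0+p+dv*(i+1)
        out.append([round(float(dv@ex),4),round(float(dv@ey),4),round(float(-dv[2]),4)])
        y+=-dr and -dr
    print('from',p,y0,'roll',round(dr,2)); 
    for i in range(0,n,5): print(json.dumps(out[i:i+5]))
E
python3 - <<'E'
from h import *
plan([.483,.134,.23],93,10)
E
```

```text
from [0.20896261 0.64186341 0.23059179] 161.9636726778399 roll 6.9
[[-0.0418, -0.0398, 0.0001], [-0.0463, -0.0345, 0.0001], [-0.0501, -0.0287, 0.0001], [-0.0532, -0.0225, 0.0001], [-0.0555, -0.0159, 0.0001]]
[[-0.057, -0.0092, 0.0001], [-0.0577, -0.0023, 0.0001], [-0.0575, 0.0047, 0.0001], [-0.0565, 0.0116, 0.0001], [-0.0547, 0.0183, 0.0001]]
```

>>> send_rows(
  dp=[
    [-0.042,-0.04,0],
    [-0.046,-0.0345,0],
    [-0.05,-0.0285,0],
    [-0.053,-0.0225,0],
    [-0.0555,-0.016,0],
  ],
  roll=[6.9,6.9,6.9,6.9,6.9],
  fingers=[0.5,0.5,0.5,0.5,0.5],
  squeeze=15,
)

```text
t: 1.38
tcp_pos: [0.3466, 0.3863, 0.2309]
ee_rot: [179.9, -0.0, 127.2]
contact_force: [1.2, 0.2, -0.6]
width: 0.0471
```

>>> send_rows(
  dp=[
    [-0.057,-0.009,0],
    [-0.0575,-0.0025,0],
    [-0.0575,0.0045,0],
    [-0.0565,0.0115,0],
    [-0.0545,0.0185,0],
  ],
  roll=[6.9,6.9,6.9,6.9,6.9],
  fingers=[0.5,0.5,0.5,0.5,0.5],
)

```text
t: 2.0
tcp_pos: [0.4832, 0.1327, 0.231]
ee_rot: [179.9, -0.0, 92.8]
contact_force: [1.4, 0.2, -0.2]
width: 0.043
```

```bash
python3 - <<'E'
from h import *
np.set_printoptions(precision=4,suppress=True)
c=snap('wrist','w1'); s=readout.observe()
print(s['t'],s['tcp_pos'],s['ee_rot'],s['joint_positions'],s['width'])
print(c['fx'],c['R'],-np.array(c['R']).T@c['t'])
for q in ['case','cover_grip']:
  for r in finder.search_frame(q,'wrist')[:2]: print(q,round(r['score'],2),toW(c,r['xyz']))
E
```

```text
2.05 [0.4868 0.1241 0.2315] [179.7428   0.2399  91.9418] [-40.3676  10.6475  24.3176 112.0764  -4.792   58.1024 -11.9566] 0.043284616967010435
307.684276698596 [[ 0.9988  0.048   0.0021]
 [ 0.045  -0.9511  0.3057]
 [ 0.0167 -0.3053 -0.9521]] [0.4783 0.2179 0.3851]
case 0.86 [0.5176 0.1716 0.0491]
cover_grip 0.97 [0.5285 0.1563 0.0531]
cover_grip 0.57 [0.5221 0.1652 0.0534]
```

View pics/w1.png

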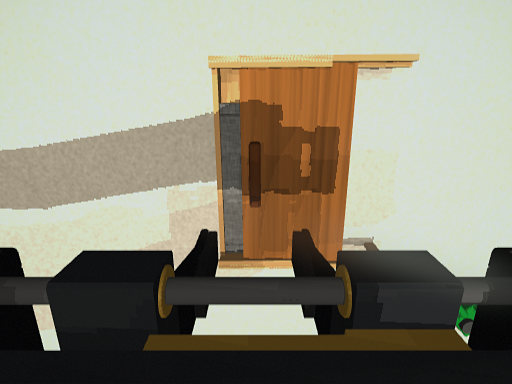

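```bash
python3 - <<'E'
import cv2,numpy as np
im=cv2.imread('pics/w1.png')
a=cv2.resize(im[45:215,200:300],None,fx=4.5,fy=3.5*1,interpolation=cv2.INTER_CUBIC)
a=cv2.resize(im[45:130,200:300],None,fx=7,fy=7,interpolation=cv2.INTER_CUBIC)
b=cv2.resize(im[45:130,320:430],None,fx=7,fy=7,interpolation=cv2.INTER_CUBIC)
c=cv2.resize(im[190:280,200:300],None,fx=6,fy=6,interpolation=cv2.INTER_CUBIC)
for n,i in zip('abc',(a,b,c)): cv2.imwrite(f'pics/w1{n}.png',i)
E
```

```text
(no output)
```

View pics/w1a.png

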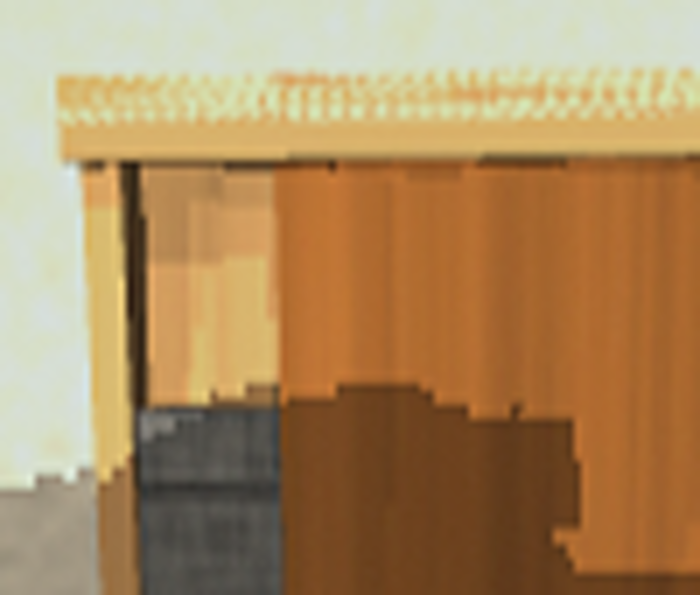

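View pics/w1c.png

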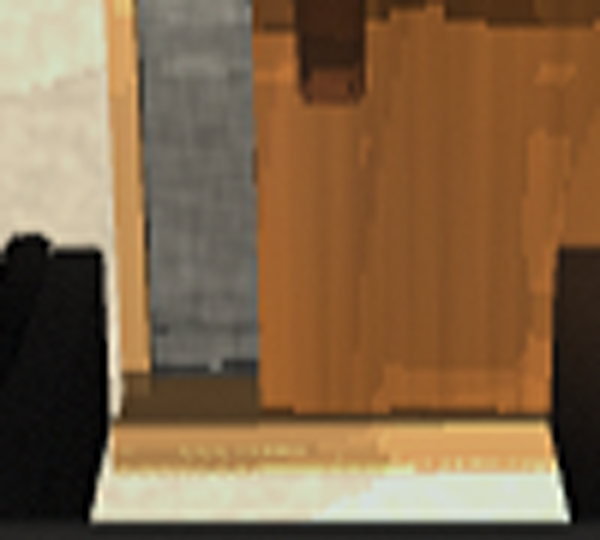

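```bash
python3 - <<'E'
from h import *
np.set_printoptions(precision=4,suppress=True)
c=capture('wrist')
f=lambda u,v,z,o,k: ray(c,o[0]+(u+.5)/k-.5,o[1]+(v+.5)/k-.5,z)
A=(200,45);C=(200,190)
print('end+y outer/inner top at front corner',f(57,75,.056,A,7),f(62,160,.056,A,7),f(700,158,.056,A,7))
print('front wall top outer, inner near +y',f(85,200,.034,A,7),f(122,200,.034,A,7))
print('front wall outer/inner near -y',f(118,370,.034,C,6),f(150,370,.034,C,6))
print('foam edge+y @.032',f(210,408,.032,A,7),f(210,487,.032,A,7),'@.005',f(210,408,.005,A,7))
print('foam edge-y',f(200,368,.032,C,6))
print('end-y inner top',f(200,420,.056,C,6),f(500,418,.056,C,6), 'outer',f(200,468,.056,C,6))
print('cover front edge @.05',f(278,200,.05,A,7),f(258,300,.05,C,6))
print('grip -y end top', f(330,68,.072,C,6),f(330,103,.05,C,6), 'bar',f(298,30,.072,C,6),f(365,30,.072,C,6))
print(readout.observe()['tcp_pos'],readout.observe()['t'])
E
```

```text
end+y outer/inner top at front corner [0.4322 0.2505 0.056 ] [0.4329 0.2395 0.056 ] [0.5232 0.2438 0.056 ]
front wall top outer, inner near +y [0.4333 0.2355 0.034 ] [0.4389 0.2358 0.034 ]
front wall outer/inner near -y [0.4434 0.0237 0.034 ] [0.4502 0.024  0.034 ]
foam edge+y @.032 [0.4527 0.206  0.032 ] [0.453  0.1939 0.032 ] @.005 [0.4507 0.2052 0.005 ]
foam edge-y [0.4607 0.0239 0.032 ]
end-y inner top [0.4622 0.0253 0.056 ] [0.5225 0.0284 0.056 ] outer [0.4625 0.0143 0.056 ]
cover front edge @.05 [0.4633 0.2359 0.05  ] [0.4729 0.0494 0.05  ]
grip -y end top [0.4847 0.107  0.072 ] [0.4854 0.0921 0.05  ] bar [0.4786 0.1139 0.072 ] [0.4906 0.1144 0.072 ]
[0.4827 0.1336 0.2307] 2.2
```

The wrist picture shows the box front corner near (209,58), the foam's +y edge near (230,103) and its −y edge near (233,251). That puts the case at (0.500, 0.135) with yaw 2.8°, and the foam offset at about −18 mm. I'll open the cover now.

>>> send_rows(
  dp=[
    [0,0.001,0.045],
    [0,0,0.045],
    [0,0,0.042],
    [0,0,0.028],
    [0,0,0.007],
  ],
  roll=[0,0,0,0,0],
  fingers=[0.5,0.5,0.5,0.5,0.5],
)

```text
t: 2.82
tcp_pos: [0.4816, 0.1359, 0.0619]
ee_rot: [-179.8, 0.0, 93.2]
contact_force: [-0.3, -0.2, -0.2]
width: 0.0436
```

>>> send_rows(
  dp=[
    [0,0,0],
    [0,0,0],
    [0,0,0],
    [0,0,0],
    [0,0,0],
  ],
  roll=[0,0,0,0,0],
  fingers=[0,0,0,0,0],
)

```text
t: 3.45
tcp_pos: [0.4837, 0.1346, 0.0642]
ee_rot: [180.0, -0.0, 93.0]
contact_force: [-1.4, -0.4, 5.6]
width: 0.0118
```

>>> send_rows(
  dp=[
    [0,0.015,0],
    [0,0.025,0],
    [0,0.025,0],
    [0,0.018,0],
    [0,0.008,0],
  ],
  roll=[0,0,0,0,0],
  fingers=[0,0,0,0,0],
)

```text
t: 4.08
tcp_pos: [0.5746, 0.1397, 0.0641]
ee_rot: [-179.9, -0.1, 93.0]
contact_force: [-13.7, 0.7, 17.5]
width: 0.0118
```

>>> send_rows(
  dp=[
    [0,0.002,0],
    [0,0.001,0],
    [0,0,0],
    [0,0,0],
    [0,0,0],
  ],
  roll=[0,0,0,0,0],
  fingers=[0,0,0,0,0],
)

```text
t: 4.7
tcp_pos: [0.5746, 0.1397, 0.0641]
ee_rot: [-179.7, -0.1, 93.0]
contact_force: [-8.0, 0.4, 12.3]
width: 0.0119
```

>>> send_rows(
  dp=[
    [0,0,0],
    [0,0,0.0],
    [0,0,-0.03],
    [0,-0.03,-0.055],
    [-0.02,-0.06,-0.055],
  ],
  roll=[0,0,0,0,0],
  fingers=[0.5,0.5,0.5,0.5,0.5],
)

```text
t: 5.32
tcp_pos: [0.5045, 0.1213, 0.191]
ee_rot: [179.8, -0.0, 93.0]
contact_force: [0.4, -0.1, 1.0]
width: 0.0427
```

>>> send_rows(
  dp=[
    [-0.03,-0.01,-0.03],
    [-0.01,0,0],
    [0,0,0],
    [0,0,0],
    [0,0,0],
  ],
  roll=[0,0,0,0,0],
  fingers=[1,1,1,1,1],
)

```text
t: 5.95
tcp_pos: [0.4954, 0.0808, 0.2183]
ee_rot: [-179.9, 0.0, 93.0]
contact_force: [-0.2, -0.3, 0.5]
width: 0.0834
```

```bash
python3 - <<'E'
from h import *
np.set_printoptions(precision=4,suppress=True)
c=snap('wrist','w2'); s=readout.observe()
print(s['t'],s['tcp_pos'],s['ee_rot'],s['joint_positions'],s['width'])
im=cv2.imread('pics/w2.png'); cv2.imwrite('pics/w2b.png',cv2.resize(im,(800,600),interpolation=cv2.INTER_CUBIC))
json.dump({k:np.array(v).tolist() for k,v in c.items() if k!='image'},open('w2.json','w'))
E
```

```text
6.0 [0.4954 0.0807 0.2185] [-179.9038    0.0398   93.0302] [-35.8694  11.6904  25.3918 112.8897  -5.9312  56.7647  -4.6419] 0.08462551255362483
```

View pics/w2b.png

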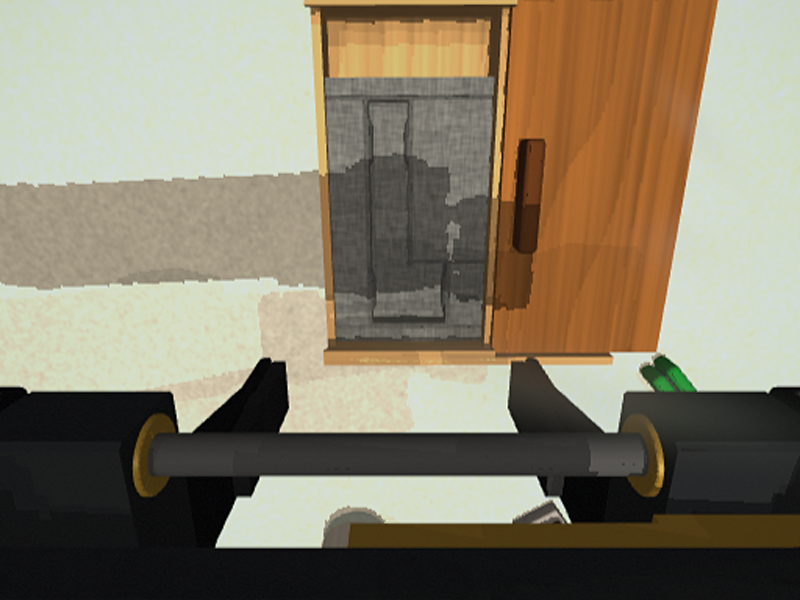

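The pocket is clearly visible, from the tail end near (390,100) to the head end near (408,320). I'll rectify it into case coordinates.

```bash
python3 - <<'E'
from h import *
c=json.load(open('w2.json')); im=cv2.imread('pics/w2.png')
yaw=np.radians(2.8);ex=np.array([np.cos(yaw),np.sin(yaw),0]);ey=np.array([-np.sin(yaw),np.cos(yaw),0]);C=np.array([.4997,.1350,0])
# canvas: col = case x from -65..65 (4 px/mm?), row = case y from +125 to -125 -> 2.3px/mm
k=3
def P(x,y): return px(c,C+ex*x/1e3+ey*y/1e3+np.array([0,0,.032]))
src=np.float32([P(-65,100),P(65,100),P(65,-100),P(-65,-100)])
dst=np.float32([[0,0],[130*k,0],[130*k,200*k],[0,200*k]])
M=cv2.getPerspectiveTransform(src,dst)
o=cv2.warpPerspective(im,M,(130*k,200*k),flags=cv2.INTER_CUBIC)
cl=cv2.createCLAHE(4,(6,6)); g=cl.apply(cv2.cvtColor(o,cv2.COLOR_BGR2GRAY)); o=cv2.cvtColor(g,cv2.COLOR_GRAY2BGR)
for y in range(-100,101,20):
    cv2.line(o,(0,(100-y)*k),(12,(100-y)*k),(0,0,255),1); cv2.putText(o,str(y),(14,(100-y)*k+4),0,.35,(0,0,255))
# expected outline w/ offset -18
def op(x,y,off=-18): return int((65-14+y)*k),int((100-(-13+off-x))*k)
poly=[(-91.5,-13.5),(65.5,-13.5),(65.5,41.5),(18.5,41.5),(18.5,13.5),(-91.5,13.5)]
o2=o.copy(); cv2.polylines(o2,[np.array([op(*p) for p in poly])],True,(0,255,0),1)
cv2.imwrite('pics/rect.png',np.hstack([o,o2]))
E
```

```text
(no output)
```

View pics/rect.png

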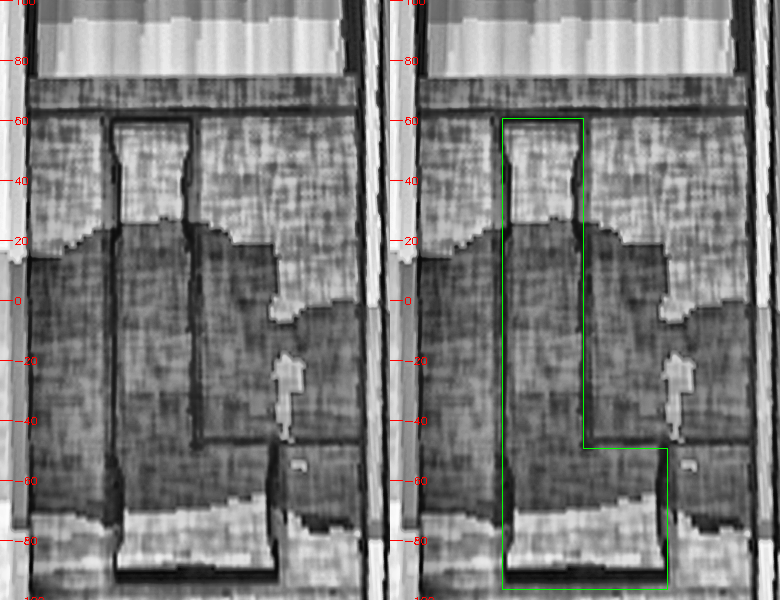

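```bash
python3 - <<'E'
from h import *
plan([.616,-.216,.20],217.5,15)
E
```

```text
from [0.49543449 0.08067407 0.21845184] 93.03018087191253 roll -8.3
[[-0.0202, 0.007, 0.0012], [-0.021, 0.004, 0.0012], [-0.0213, 0.0009, 0.0012], [-0.0212, -0.0022, 0.0012], [-0.0207, -0.0052, 0.0012]]
[[-0.0197, -0.0081, 0.0012], [-0.0184, -0.0109, 0.0012], [-0.0166, -0.0134, 0.0012], [-0.0145, -0.0157, 0.0012], [-0.0121, -0.0176, 0.0012]]
[[-0.0094, -0.0192, 0.0012], [-0.0065, -0.0203, 0.0012], [-0.0035, -0.0211, 0.0012], [-0.0005, -0.0213, 0.0012], [0.0026, -0.0212, 0.0012]]
```

>>> send_rows(
  dp=[
    [-0.02,0.007,0.001],
    [-0.021,0.004,0.001],
    [-0.0215,0.001,0.001],
    [-0.021,-0.002,0.001],
    [-0.0205,-0.005,0.001],
  ],
  roll=[-8.3,-8.3,-8.3,-8.3,-8.3],
  fingers=[0.7,0.7,0.7,0.7,0.7],
)

```text
t: 6.62
tcp_pos: [0.5362, -0.0185, 0.2138]
ee_rot: [-180.0, -0.0, 134.8]
contact_force: [-0.1, 0.9, 0.6]
width: 0.0615
```

>>> send_rows(
  dp=[
    [-0.02,-0.008,0.001],
    [-0.0185,-0.011,0.001],
    [-0.0165,-0.0135,0.001],
    [-0.0145,-0.0155,0.001],
    [-0.012,-0.0175,0.001],
  ],
  roll=[-8.3,-8.3,-8.3,-8.3,-8.3],
  fingers=[0.7,0.7,0.7,0.7,0.7],
)

```text
t: 7.25
tcp_pos: [0.5766, -0.1174, 0.2086]
ee_rot: [180.0, -0.1, 176.3]
contact_force: [0.2, -0.2, -0.6]
width: 0.0608
```

>>> send_rows(
  dp=[
    [-0.0095,-0.019,0.001],
    [-0.0065,-0.0205,0.001],
    [-0.0035,-0.021,0.001],
    [-0.0005,-0.0215,0.001],
    [0.0025,-0.021,0.001],
  ],
  roll=[-8.3,-8.3,-8.3,-8.3,-8.3],
  fingers=[0.7,0.7,0.7,0.7,0.7],
)

```text
t: 7.88
tcp_pos: [0.617, -0.2162, 0.2035]
ee_rot: [179.9, -0.0, -142.2]
contact_force: [0.5, 0.1, -0.7]
width: 0.0609
```

```bash
python3 - <<'E'
from h import *
np.set_printoptions(precision=4,suppress=True)
c=snap('wrist','w3'); s=readout.observe()
print(s['t'],s['tcp_pos'],s['ee_rot'],s['joint_positions'],s['width'])
im=cv2.imread('pics/w3.png'); cv2.imwrite('pics/w3b.png',cv2.resize(im,(800,600),interpolation=cv2.INTER_CUBIC))
json.dump({k:np.array(v).tolist() for k,v in c.items() if k!='image'},open('w3.json','w'))
E
```

```text
7.925 [ 0.6174 -0.2199  0.2034] [-179.8965   -0.0835 -142.2578] [  9.466   26.2542   8.9784  93.0098  -4.3791  61.0485 147.3936] 0.061447553456456735
```

View pics/w3b.png

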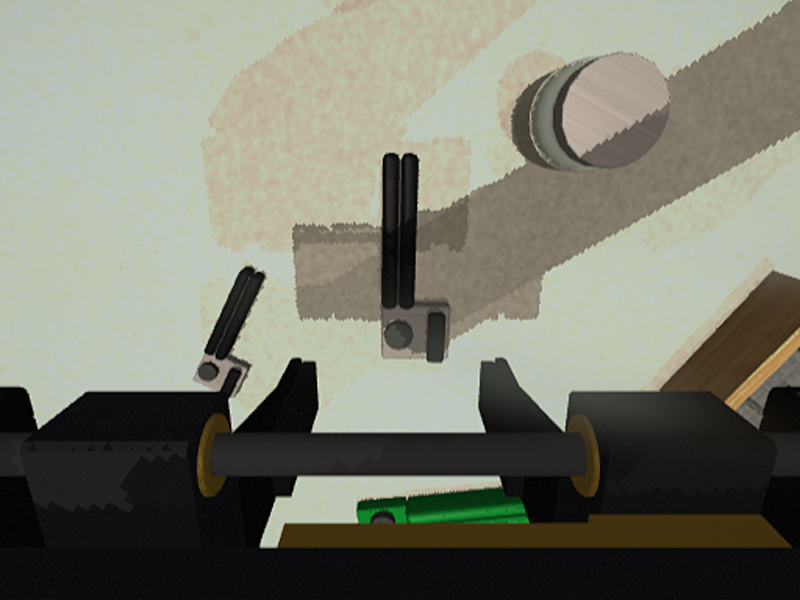

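```bash
python3 - <<'E'
import cv2
im=cv2.imread('pics/w3.png')
cv2.imwrite('pics/w3c.png',cv2.resize(im[90:240,225:305],None,fx=4.0*1,fy=4,interpolation=cv2.INTER_CUBIC))
E
```

```text
(no output)
```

View pics/w3c.png

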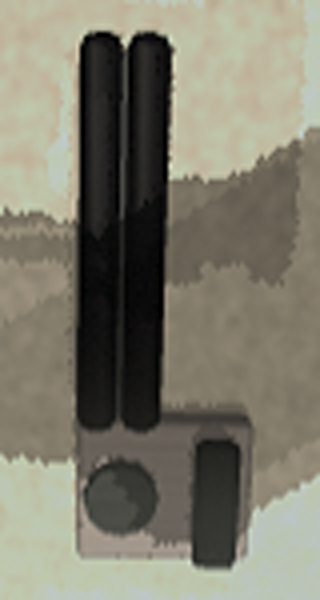

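```bash
python3 - <<'E'
from h import *
np.set_printoptions(precision=4,suppress=True)
c=json.load(open('w3.json'))
f=lambda u,v,z: ray(c,225+(u+.5)/4-.5,90+(v+.5)/4-.5,z)
t=f(125,32,.020); tl=f(81,50,.020);tr=f(171,50,.020)
hl=f(77,410,.020);hr=f(161,410,.020); w=f(121,497,.022)
print(t,tl,tr,np.linalg.norm(tl-tr),hl,hr,np.linalg.norm(hl-hr),w)
a=(tl+tr)/2;b=(hl+hr)/2
d=w-a; print('yaw handle',np.degrees(np.arctan2(*(b-a)[[1,0]])),'wheel',np.degrees(np.arctan2(d[1],d[0])), np.linalg.norm(w-t),'(exp 132)')
# flanks
for p,q in ((tl,hl),(tr,hr)): print(np.degrees(np.arctan2(*(q-p)[[1,0]])))
y=np.radians(37.6);ex=np.array([np.cos(y),np.sin(y),0]);ey=np.array([-np.sin(y),np.cos(y),0])
print('origin via wheel',w-ex*.042-ey*.001,'via tail',t+ex*.09,'mid',a+ex*(.09-.005))
print('front of handle', (f(100,430,.02)+f(140,430,.02))/2-ex*.02)
s=readout.observe();print(s['tcp_pos'],s['ee_rot'])
E
```

```text
[ 0.5513 -0.2642  0.02  ] [ 0.5619 -0.2706  0.02  ] [ 0.5474 -0.2518  0.02  ] 0.02367211620185458 [ 0.6418 -0.2114  0.02  ] [ 0.627  -0.1923  0.02  ] 0.02416749782072356 [ 0.6546 -0.1854  0.022 ]
yaw handle 36.69673457881236 wheel 37.18513047100083 0.12996844954523662 (exp 132)
36.55394673467107
36.839535934627605
origin via wheel [ 0.622  -0.2118  0.022 ] via tail [ 0.6226 -0.2093  0.02  ] mid [ 0.622  -0.2093  0.02  ]
front of handle [ 0.6231 -0.2101  0.02  ]
[ 0.6174 -0.2199  0.2034] [-179.8965   -0.0835 -142.2578]
```

```bash
python3 - <<'E'
from h import *
plan([.6145,-.216,.060],216.9,5)
E
```

```text
from [ 0.61735261 -0.2199331   0.20336109] -142.2578176614925 roll 0.17
[[-0.0, 0.001, 0.0287], [-0.0, 0.001, 0.0287], [-0.0, 0.001, 0.0287], [-0.0, 0.001, 0.0287], [-0.0, 0.001, 0.0287]]
```

>>> send_rows(
  dp=[
    [0,0.001,0.04],
    [0,0.001,0.05],
    [0,0.0,0.04],
    [0,0,0.014],
    [0,0,0],
  ],
  roll=[0.2,0.2,0.2,0.2,0],
  fingers=[0.7,0.7,0.7,0.7,0.7],
)

```text
t: 8.55
tcp_pos: [0.6153, -0.214, 0.0598]
ee_rot: [179.9, -0.0, -143.4]
contact_force: [-0.4, 0.0, -0.4]
width: 0.0612
```

```bash
python3 - <<'E'
from h import *
plan([.6145,-.216,.017],216.9,5)
E
```

```text
from [ 0.61526472 -0.21396543  0.05984092] -143.3566216209795 roll -0.05
[[0.0004, -0.0002, 0.0086], [0.0004, -0.0002, 0.0086], [0.0004, -0.0002, 0.0086], [0.0004, -0.0002, 0.0086], [0.0004, -0.0002, 0.0086]]
```

>>> send_rows(
  dp=[
    [0.001,-0.0005,0.015],
    [0.001,-0.0005,0.018],
    [0,0,0.01],
    [0,0,0],
    [0,0,0],
  ],
  roll=[0,0,0,0,0],
  fingers=[0.7,0.7,0.7,0.7,0.4],
  squeeze=20,
)

```text
t: 9.18
tcp_pos: [0.6147, -0.2166, 0.0176]
ee_rot: [-180.0, 0.0, -143.3]
contact_force: [0.2, -1.3, 0.1]
width: 0.0566
```

>>> send_rows(
  dp=[
    [0,0,0],
    [0,0,0],
    [0,0,0],
    [0,0,0],
    [0,0,0],
  ],
  roll=[0,0,0,0,0],
  fingers=[0,0,0,0,0],
)

```text
t: 9.8
tcp_pos: [0.6145, -0.2166, 0.0176]
ee_rot: [-180.0, 0.0, -143.3]
contact_force: [1.1, -0.9, 1.5]
width: 0.024
```

>>> send_rows(
  dp=[
    [0,0,-0.015],
    [0,0,-0.04],
    [0,0,-0.055],
    [0,0,-0.04],
    [0,0,0],
  ],
  roll=[0,0,0,0,0],
  fingers=[0,0,0,0,0],
  squeeze=35,
)

```text
t: 10.42
tcp_pos: [0.6165, -0.2173, 0.1722]
ee_rot: [-179.6, 0.3, -143.3]
contact_force: [0.5, 0.6, -3.1]
width: 0.0238
```

```bash
python3 - <<'E'
from h import *
plan([.4867,.1140,.16],92.8,15)
c=snap('wrist','w4')
E
```

```text
from [ 0.61653414 -0.2172997   0.17222463] -143.34171539471023 roll 8.26
[[-0.0062, 0.0229, 0.0008], [-0.0029, 0.0235, 0.0008], [0.0005, 0.0237, 0.0008], [0.0039, 0.0234, 0.0008], [0.0072, 0.0226, 0.0008]]
[[0.0104, 0.0213, 0.0008], [0.0134, 0.0196, 0.0008], [0.016, 0.0175, 0.0008], [0.0184, 0.015, 0.0008], [0.0203, 0.0122, 0.0008]]
[[0.0219, 0.0091, 0.0008], [0.023, 0.0059, 0.0008], [0.0236, 0.0026, 0.0008], [0.0237, -0.0009, 0.0008], [0.0233, -0.0043, 0.0008]]
```

View pics/w4.png

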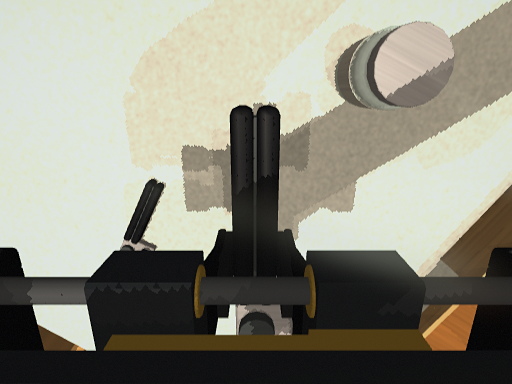

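The opener is held firmly: its tail shows near (255,107), and its wheel is just visible near (256,322). Moving on to the case.

>>> send_rows(
  dp=[
    [-0.006,0.023,0.001],
    [-0.003,0.0235,0.001],
    [0.0005,0.0235,0.001],
    [0.004,0.0235,0.001],
    [0.007,0.0225,0.001],
  ],
  roll=[8.25,8.25,8.25,8.25,8.25],
  fingers=[0,0,0,0,0],
)

```text
t: 11.1
tcp_pos: [0.5692, -0.1052, 0.1604]
ee_rot: [180.0, -0.2, 175.1]
contact_force: [-0.5, 0.5, -2.4]
width: 0.0238
```

>>> send_rows(
  dp=[
    [0.0105,0.0215,0.001],
    [0.0135,0.0195,0.001],
    [0.016,0.0175,0.001],
    [0.0185,0.015,0.001],
    [0.0205,0.012,0.001],
  ],
  roll=[8.25,8.25,8.25,8.25,8.25],
  fingers=[0,0,0,0,0],
)

```text
t: 11.72
tcp_pos: [0.5252, 0.005, 0.1557]
ee_rot: [-179.8, -0.1, 133.9]
contact_force: [-0.4, 0.1, -1.8]
width: 0.024
```

>>> send_rows(
  dp=[
    [0.022,0.009,0.001],
    [0.023,0.006,0.001],
    [0.0235,0.0025,0.001],
    [0.0235,-0.001,0.001],
    [0.0235,-0.0045,0.001],
  ],
  roll=[8.25,8.25,8.25,8.25,8.25],
  fingers=[0,0,0,0,0],
)

```text
t: 12.35
tcp_pos: [0.4814, 0.1148, 0.1509]
ee_rot: [-179.8, 0.1, 92.6]
contact_force: [-0.3, -0.8, -1.9]
width: 0.0235
```

>>> send_rows(
  dp=[
    [0,0,0.02],
    [0,0,0.02],
    [0,0,0.01],
    [0,0,0],
    [0,0,0],
  ],
  roll=[0,0,0,0,0],
  fingers=[0,0,0,0,0],
)

```text
t: 12.98
tcp_pos: [0.4836, 0.1144, 0.1027]
ee_rot: [180.0, -0.0, 92.9]
contact_force: [0.4, 0.6, -1.6]
width: 0.0236
```

```bash
python3 - <<'E'
from h import *
np.set_printoptions(precision=4,suppress=True)
c=snap('wrist','w5');c2=snap('top','t5');c3=snap('side','s5')
s=readout.observe();print(s['tcp_pos'],s['ee_rot'],s['t'],s['width'])
json.dump({k:np.array(v).tolist() for k,v in c.items() if k!='image'},open('w5.json','w'))
plan([.4867,.1140,.075],92.8,5)
im=cv2.imread('pics/w5.png'); cv2.imwrite('pics/w5b.png',cv2.resize(im,(800,600),interpolation=cv2.INTER_CUBIC))
E
```

```text
[0.4837 0.1145 0.103 ] [179.9375  -0.035   92.9014] 13.125 0.023532641537443524
from [0.4837 0.1145 0.103 ] 92.90144658314279 roll 0.02
[[-0.0001, 0.0006, 0.0056], [-0.0001, 0.0006, 0.0056], [-0.0001, 0.0006, 0.0056], [-0.0001, 0.0006, 0.0056], [-0.0001, 0.0006, 0.0056]]
```

View pics/w5b.png

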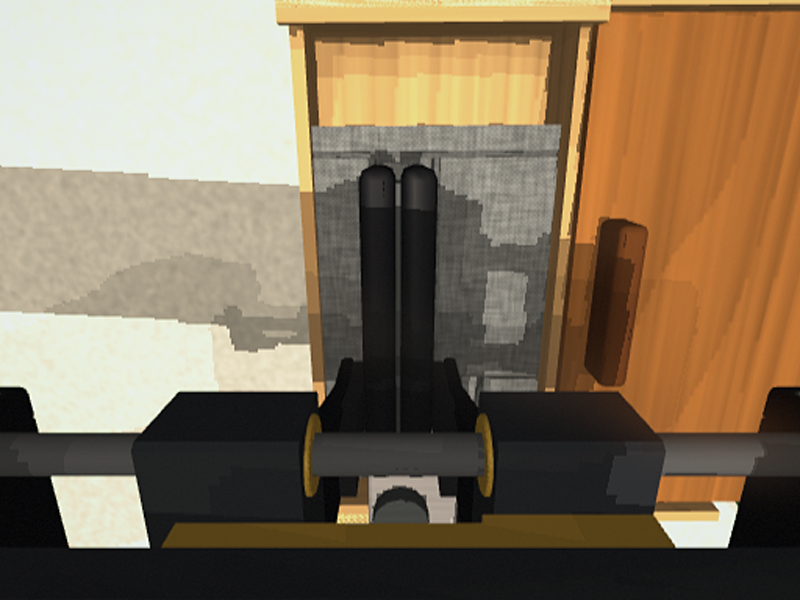

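```bash
python3 - <<'E'
from h import *
np.set_printoptions(precision=4,suppress=True)
c=json.load(open('w5.json'))
yaw=np.radians(2.8);R=np.array([[np.cos(yaw),np.sin(yaw),0],[-np.sin(yaw),np.cos(yaw),0],[0,0,1]]);C=np.array([.4997,.1350,0])
f=lambda u,v,z: (R@(ray(c,(u+.5)/1.5625-.5,(v+.5)/1.5625-.5,z)-C))*1e3
print('tail tip',f(398,166,.103),f(398,166,.109))
print('handle L/R edges',f(360,200,.105),f(437,200,.105))
print('foam edge',f(430,125,.032),'seam',f(460,152,.032),'front wall inner',f(305,60,.034),f(316,260,.034))
print('TCP in case',R@(readout.observe()['tcp_pos']-C)*1e3)
E
python3 - <<'E'
import cv2
im=cv2.imread('pics/s5.png'); cv2.imwrite('pics/s5c.png',cv2.resize(im[100:230,150:310],None,fx=4.5,fy=4.5,interpolation=cv2.INTER_CUBIC))
E
```

```text
tail tip [-17.7207  60.115  103.    ] [-17.7309  60.3291 109.    ]
handle L/R edges [-29.5002  50.0106 105.    ] [ -5.6031  50.043  105.    ]
foam edge [-3.5763 74.935  32.    ] seam [10.0632 63.6383 32.    ] front wall inner [-56.6103 100.3307  34.    ] [-56.3433  14.7638  34.    ]
TCP in case [-16.967  -19.674  102.9789]
```

View pics/s5c.png

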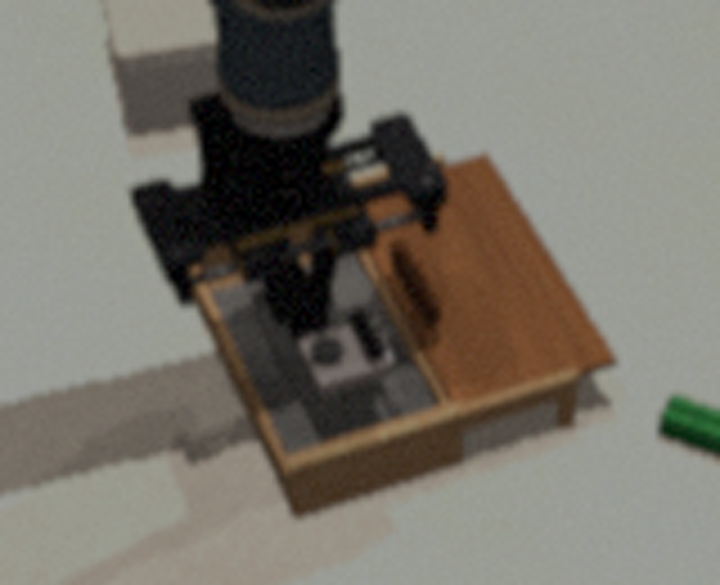

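>>> send_rows(
  dp=[
    [-0.0005,0.003,0.01],
    [0,0,0.02],
    [0,0,0.015],
    [0,0,0.004],
    [0,0,0],
  ],
  roll=[0,0,0,0,0],
  fingers=[0,0,0,0,0],
)

```text
t: 13.75
tcp_pos: [0.4864, 0.114, 0.0532]
ee_rot: [-180.0, 0.0, 92.9]
contact_force: [-0.5, 0.1, -1.0]
width: 0.0239
```

>>> send_rows(
  dp=[
    [0,0,0.003],
    [0,0,0.002],
    [0,0,0.002],
    [0,0,0],
    [0,0,0],
  ],
  roll=[0,0,0,0,0],
  fingers=[0,0,0,0,0],
)

```text
t: 14.38
tcp_pos: [0.4863, 0.1142, 0.0465]
ee_rot: [180.0, -0.0, 92.9]
contact_force: [0.3, -0.1, -1.6]
width: 0.0237
```

```bash
python3 - <<'E'
from h import *
np.set_printoptions(precision=4,suppress=True)
yaw=np.radians(2.8);R=np.array([[np.cos(yaw),np.sin(yaw),0],[-np.sin(yaw),np.cos(yaw),0],[0,0,1]]);C=np.array([.4997,.1350,0])
s=readout.observe();print(R@(s['tcp_pos']-C)*1e3,s['ee_rot'],s['contact_force'],s['wrist_torque'])
E
```

```text
[-14.3571 -20.1502  46.472 ] [179.9928  -0.0104  92.9126] [ 0.253  -0.0965 -1.5649] [-0.0848  0.0953  0.0053]
```

>>> send_rows(
  dp=[
    [0,0,0.001],
    [0,0,0.001],
    [0,0,0.001],
    [0,0,0.0],
    [0,0,0],
  ],
  roll=[0,0,0,0,0],
  fingers=[0,0,0,0,0],
)

```text
t: 15.0
tcp_pos: [0.4867, 0.1142, 0.0435]
ee_rot: [180.0, -0.0, 92.9]
contact_force: [0.8, -0.4, -0.8]
width: 0.0237
```

>>> send_rows(
  dp=[
    [0,0,0.001],
    [0,0,0.001],
    [0,0,0],
    [0,0,0.0],
    [0,0,0],
  ],
  roll=[0,0,0,0,0],
  fingers=[0,0,0,0,0],
)

```text
t: 15.62
tcp_pos: [0.4868, 0.1142, 0.0419]
ee_rot: [179.9, -0.0, 92.9]
contact_force: [-0.6, 0.9, 5.8]
width: 0.0233
```

>>> send_rows(
  dp=[
    [0,0,0],
    [0,0,0],
    [0,0,0],
    [0,0,-0.02],
    [0.015,0,-0.04],
  ],
  roll=[0,0,0,0,0],
  fingers=[0.5,0.5,0.5,0.5,0.5],
)

```text
t: 16.25
tcp_pos: [0.4842, 0.1277, 0.1007]
ee_rot: [-179.8, 0.1, 92.8]
contact_force: [0.3, 0.5, 0.5]
width: 0.0433
```

```bash
python3 - <<'E'
from h import *
np.set_printoptions(precision=4,suppress=True)
yaw=np.radians(2.8);R=np.array([[np.cos(yaw),np.sin(yaw),0],[-np.sin(yaw),np.cos(yaw),0],[0,0,1]]);C=np.array([.4997,.1350,0])
s=readout.observe();print(R@(s['tcp_pos']-C)*1e3)
t=C+R.T@np.array([-.014,.0345,.085]);h=C+R.T@np.array([-.013,-.0725,.085]);print(t,h)
snap('side','s6')
im=cv2.imread('pics/s6.png'); cv2.imwrite('pics/s6c.png',cv2.resize(im[100:230,150:310],None,fx=4.5,fy=4.5,interpolation=cv2.INTER_CUBIC))
plan(t,92.8,5)
E
```

```text
[-15.8693  -6.5439 100.7412]
[0.484  0.1688 0.085 ] [0.4903 0.062  0.085 ]
from [0.4878 0.1315 0.1058] 92.93802879019734 roll 0.03
[[0.0075, -0.0004, 0.0042], [0.0075, -0.0004, 0.0042], [0.0075, -0.0004, 0.0042], [0.0075, -0.0004, 0.0042], [0.0075, -0.0004, 0.0042]]
```

View pics/s6c.png

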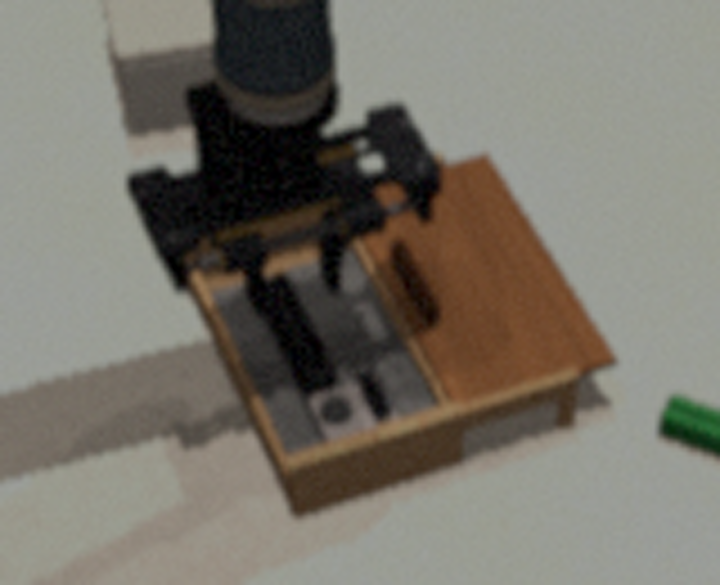

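The opener sits in the pocket, with its head near (340,400) in the crop and lying level. Next I press the tail with the fingers closed.

>>> send_rows(
  dp=[
    [0.015,0,0.005],
    [0.02,-0.0005,0.01],
    [0.003,0,0.002],
    [0,0,0],
    [0,0,0],
  ],
  roll=[0,0,0,0,0],
  fingers=[0,0,0,0,0],
)

```text
t: 16.92
tcp_pos: [0.4831, 0.1663, 0.0841]
ee_rot: [-180.0, 0.0, 92.9]
contact_force: [-0.1, -0.5, 1.0]
width: 0.0036
```

>>> send_rows(
  dp=[
    [0,0,0.01],
    [0,0,0.01],
    [0,0,0.004],
    [0,0,0],
    [0,0,0],
  ],
  roll=[0,0,0,0,0],
  fingers=[0,0,0,0,0],
)

```text
t: 17.55
tcp_pos: [0.4833, 0.167, 0.0605]
ee_rot: [180.0, -0.0, 92.9]
contact_force: [0.0, 0.1, 0.8]
width: 0.0003
```

>>> send_rows(
  dp=[
    [0,0,0.002],
    [0,0,0.002],
    [0,0,0.002],
    [0,0,0],
    [0,0,0],
  ],
  roll=[0,0,0,0,0],
  fingers=[0,0,0,0,0],
)

```text
t: 18.18
tcp_pos: [0.4833, 0.1677, 0.0545]
ee_rot: [180.0, -0.0, 92.9]
contact_force: [-0.0, 2.0, 3.0]
width: 0.0003
```

>>> send_rows(
  dp=[
    [0,0,0.002],
    [0,0,0.001],
    [0,0,0.001],
    [0,0,0.001],
    [0,0,0],
  ],
  roll=[0,0,0,0,0],
  fingers=[0,0,0,0,0],
)

```text
t: 18.8
tcp_pos: [0.4835, 0.1668, 0.0502]
ee_rot: [180.0, -0.0, 92.9]
contact_force: [-1.6, 1.6, 11.7]
width: 0.0009
```

>>> send_rows(
  dp=[
    [0,0,0.001],
    [0,0,0.001],
    [0,0,0.001],
    [0,0,0],
    [0,0,0],
  ],
  roll=[0,0,0,0,0],
  fingers=[0,0,0,0,0],
)

```text
t: 19.42
tcp_pos: [0.4837, 0.166, 0.0493]
ee_rot: [-180.0, -0.1, 92.8]
contact_force: [-8.2, -1.5, 33.6]
width: 0.0003
```

>>> send_rows(
  dp=[
    [0,0,-0.015],
    [-0.017,0,-0.018],
    [-0.045,0.001,0],
    [-0.035,0,0],
    [-0.008,0,0],
  ],
  roll=[0,0,0,0,0],
  fingers=[0,0,0,0,0],
)

```text
t: 20.05
tcp_pos: [0.489, 0.0581, 0.0797]
ee_rot: [-180.0, 0.1, 92.6]
contact_force: [0.5, 0.9, -0.0]
width: 0.0005
```

>>> send_rows(
  dp=[
    [0,0,0.006],
    [0,0,0.01],
    [0,0,0.002],
    [0,0,0],
    [0,0,0],
  ],
  roll=[0,0,0,0,0],
  fingers=[0,0,0,0,0],
)

```text
t: 20.68
tcp_pos: [0.4896, 0.0625, 0.0614]
ee_rot: [180.0, -0.0, 93.0]
contact_force: [-0.2, 0.3, 0.1]
width: 0.0006
```

>>> send_rows(
  dp=[
    [0,0,0.003],
    [0,0,0.003],
    [0,0,0.003],
    [0,0,0],
    [0,0,0],
  ],
  roll=[0,0,0,0,0],
  fingers=[0,0,0,0,0],
)

```text
t: 21.3
tcp_pos: [0.4895, 0.0622, 0.0524]
ee_rot: [-180.0, -0.0, 92.9]
contact_force: [0.6, -0.4, 0.0]
width: 0.0002
```

>>> send_rows(
  dp=[
    [0,0,0.002],
    [0,0,0.002],
    [0,0,0.001],
    [0,0,0.001],
    [0,0,0],
  ],
  roll=[0,0,0,0,0],
  fingers=[0,0,0,0,0],
)

```text
t: 21.92
tcp_pos: [0.4894, 0.0622, 0.0463]
ee_rot: [-180.0, -0.0, 92.9]
contact_force: [0.3, -0.5, -0.4]
width: 0.0004
```

>>> send_rows(
  dp=[
    [0,0,0.001],
    [0,0,0.001],
    [0,0,0],
    [0,0,0],
    [0,0,0],
  ],
  roll=[0,0,0,0,0],
  fingers=[0,0,0,0,0],
)

```text
t: 22.55
tcp_pos: [0.4896, 0.0622, 0.0454]
ee_rot: [180.0, -0.1, 92.9]
contact_force: [-2.7, 0.5, 11.1]
width: 0.0005
```

```bash
python3 - <<'E'
from h import *
snap('side','s7');snap('wrist','w7')
im=cv2.imread('pics/s7.png'); cv2.imwrite('pics/s7c.png',cv2.resize(im[100:230,150:310],None,fx=4.5,fy=4.5,interpolation=cv2.INTER_CUBIC))
E
```

```text
(no output)
```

View pics/s7c.png

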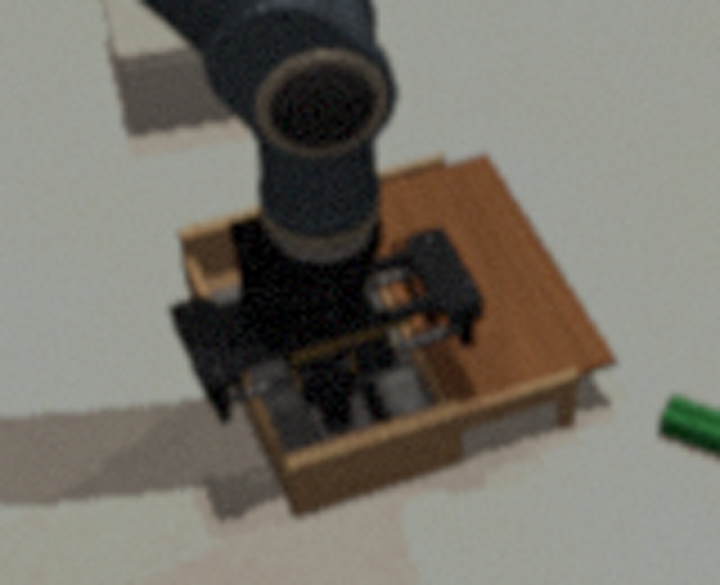

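View pics/w7.png

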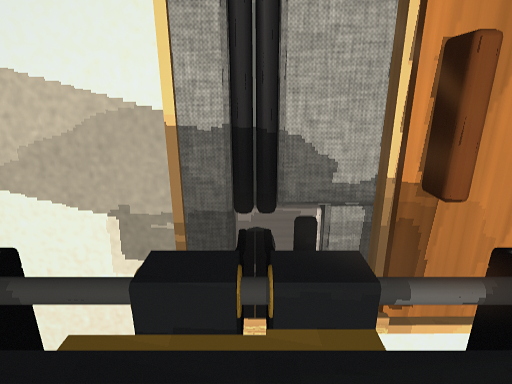

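>>> send_rows(
  dp=[
    [0,0,0.001],
    [0,0,0.0],
    [0,0,0],
    [0,0,0],
    [0,0,0],
  ],
  roll=[0,0,0,0,0],
  fingers=[0,0,0,0,0],
)

```text
t: 23.28
tcp_pos: [0.4896, 0.0622, 0.0453]
ee_rot: [-180.0, -0.1, 92.9]
contact_force: [-5.5, -0.1, 20.8]
width: 0.0006
```

>>> send_rows(
  dp=[
    [0,0,-0.015],
    [0.017,0,-0.018],
    [0.045,0,0],
    [0.035,-0.001,0],
    [0.008,0,0],
  ],
  roll=[0,0,0,0,0],
  fingers=[0,0,0,0,0],
)

```text
t: 23.9
tcp_pos: [0.4829, 0.1697, 0.0766]
ee_rot: [180.0, -0.1, 93.2]
contact_force: [0.2, -0.1, 0.0]
width: 0.0006
```

>>> send_rows(
  dp=[
    [0,0,0.01],
    [0,0,0.01],
    [0,0,0.003],
    [0,0,0.001],
    [0,0,0],
  ],
  roll=[0,0,0,0,0],
  fingers=[0,0,0,0,0],
)

```text
t: 24.52
tcp_pos: [0.4833, 0.1667, 0.0524]
ee_rot: [180.0, -0.0, 92.9]
contact_force: [0.1, 0.5, 0.1]
width: 0.0005
```

>>> send_rows(
  dp=[
    [0,0,0.001],
    [0,0,0.001],
    [0,0,0.001],
    [0,0,0.001],
    [0,0,0],
  ],
  roll=[0,0,0,0,0],
  fingers=[0,0,0,0,0],
)

```text
t: 25.15
tcp_pos: [0.4832, 0.1671, 0.0494]
ee_rot: [-180.0, -0.1, 92.9]
contact_force: [-2.7, -1.1, 10.0]
width: 0.0004
```

>>> send_rows(
  dp=[
    [0,0,-0.03],
    [0,0.01,-0.045],
    [-0.012,0.04,-0.025],
    [-0.015,0.035,0],
    [-0.005,0.005,0],
  ],
  roll=[0,0,0,0,0],
  fingers=[0,0.5,0.5,0.5,0.5],
  squeeze=15,
)

```text
t: 25.78
tcp_pos: [0.5767, 0.1384, 0.1488]
ee_rot: [179.9, 0.0, 92.8]
contact_force: [-0.5, -0.2, -0.2]
width: 0.0325
```

```bash
python3 - <<'E'
from h import *
snap('side','s8');snap('wrist','w8')
im=cv2.imread('pics/s8.png'); cv2.imwrite('pics/s8c.png',cv2.resize(im[100:230,150:310],None,fx=4.5,fy=4.5,interpolation=cv2.INTER_CUBIC))
plan([.5746,.1397,.064],92.9,5)
E
```

```text
from [0.57434963 0.13873967 0.14789505] 92.82839623806638 roll -0.01
[[0.0002, 0.0001, 0.0168], [0.0002, 0.0001, 0.0168], [0.0002, 0.0001, 0.0168], [0.0002, 0.0001, 0.0168], [0.0002, 0.0001, 0.0168]]
```

View pics/s8c.png

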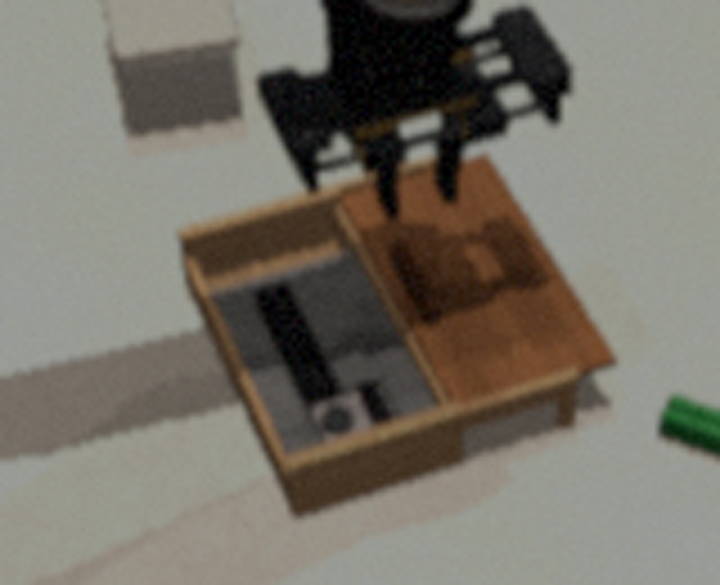

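View pics/w8.png

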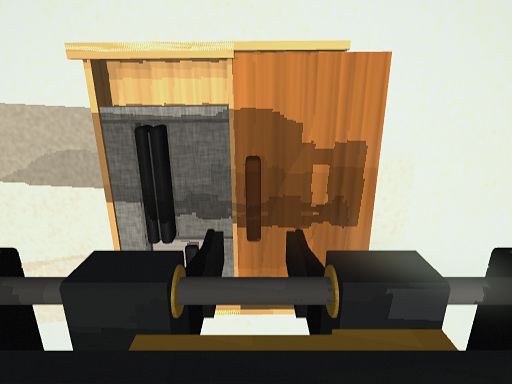

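The opener lies flat in the pocket (wheel near (337,418) in the crop). The bar sits between the jaws, so I close the cover.

>>> send_rows(
  dp=[
    [0.001,0,0.02],
    [0,0,0.035],
    [0,0,0.024],
    [0,0,0.005],
    [0,0,0],
  ],
  roll=[0,0,0,0,0],
  fingers=[0.5,0.5,0.5,0.5,0.5],
)

```text
t: 26.5
tcp_pos: [0.5741, 0.1411, 0.0646]
ee_rot: [-180.0, -0.0, 92.9]
contact_force: [0.1, 0.4, -0.0]
width: 0.0436
```

>>> send_rows(
  dp=[
    [0,0,0],
    [0,0,0],
    [0,0,0],
    [0,0,0],
    [0,0,0],
  ],
  roll=[0,0,0,0,0],
  fingers=[0,0,0,0,0],
)

```text
t: 27.12
tcp_pos: [0.5745, 0.1407, 0.0647]
ee_rot: [-180.0, -0.0, 92.9]
contact_force: [-1.5, -0.1, 2.3]
width: 0.0116
```

>>> send_rows(
  dp=[
    [0,-0.012,0],
    [0,-0.022,0],
    [0,-0.026,0],
    [0,-0.024,0],
    [0,-0.016,0],
  ],
  roll=[0,0,0,0,0],
  fingers=[0,0,0,0,0],
)

```text
t: 27.75
tcp_pos: [0.474, 0.135, 0.0646]
ee_rot: [179.9, 0.0, 92.9]
contact_force: [2.4, -2.1, -0.1]
width: 0.0119
```

>>> send_rows(
  dp=[
    [0,-0.009,0],
    [0,-0.007,0],
    [0,-0.003,0],
    [0,-0.001,0],
    [0,-0.001,0],
  ],
  roll=[0,0,0,0,0],
  fingers=[0,0,0,0,0],
)

```text
t: 28.38
tcp_pos: [0.4546, 0.134, 0.0646]
ee_rot: [179.9, 0.0, 92.9]
contact_force: [3.6, -5.3, 0.6]
width: 0.0118
```

>>> send_rows(
  dp=[
    [0,-0.001,0],
    [0,0,0],
    [0,0,0],
    [0,0,0],
    [0,0,0],
  ],
  roll=[0,0,0,0,0],
  fingers=[0,0,0,0,0],
)

```text
t: 29.0
tcp_pos: [0.4547, 0.134, 0.0646]
ee_rot: [179.8, 0.0, 92.9]
contact_force: [5.1, -4.1, -0.5]
width: 0.012
```

>>> send_rows(
  dp=[
    [0,-0.002,0],
    [0,-0.001,0],
    [0,0,0],
    [0,0,0],
    [0,0,0],
  ],
  roll=[0,0,0,0,0],
  fingers=[0,0,0,0,0],
)

```text
t: 29.62
tcp_pos: [0.4546, 0.134, 0.0647]
ee_rot: [179.4, 0.1, 92.8]
contact_force: [11.4, -4.0, -9.7]
width: 0.0117
```

>>> send_rows(
  dp=[
    [0,0,0],
    [0,0,0],
    [0,0,-0.02],
    [0,0,-0.05],
    [0,0,-0.05],
  ],
  roll=[0,0,0,0,0],
  fingers=[0.5,0.5,0.5,0.5,0.5],
)

```text
t: 30.25
tcp_pos: [0.4479, 0.135, 0.1849]
ee_rot: [-179.8, 0.0, 93.0]
contact_force: [1.2, 2.3, -0.7]
width: 0.0428
```

>>> send_rows(
  dp=[
    [-0.05,0,-0.04],
    [-0.05,0,0],
    [-0.05,0,0],
    [0,0,0],
    [0,0,0],
  ],
  roll=[0,0,0,0,0],
  fingers=[0.5,0.5,0.5,0.5,0.5],
)

```text
t: 30.88
tcp_pos: [0.4565, -0.013, 0.223]
ee_rot: [-179.9, -0.1, 93.0]
contact_force: [-0.1, 1.1, -0.1]
width: 0.0436
```

```bash
python3 - <<'E'
from h import *
c=snap('wrist','w9');c2=snap('top','t9')
im=cv2.imread('pics/t9.png'); z=cv2.resize(im[150:260,70:400],None,fx=2.4,fy=2.4,interpolation=cv2.INTER_CUBIC); cv2.imwrite('pics/t9c.png',z)
for q in ['jar','tin','tub','cover_grip']:
  for r in finder.search_frame(q,'top')[:1]: print(q,round(r['score'],2),toW(c2,r['xyz']).round(4))
print(readout.observe()['t'],readout.observe()['tcp_pos'],readout.observe()['contact_force'])
E
```

```text
jar 0.74 [ 0.469  -0.1866  0.0982]
tin 0.71 [ 0.4609 -0.3564  0.079 ]
tub 0.73 [0.483  0.4646 0.0889]
cover_grip 0.84 [0.5004 0.1376 0.05  ]
31.175 [ 0.45719906 -0.0133636   0.22326919] [ 0.21488272 -0.35112501  0.29415869]
```

View pics/w9.png

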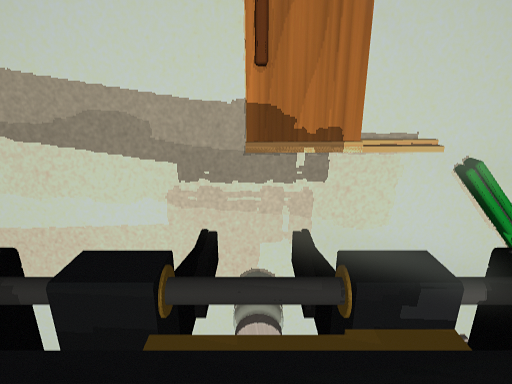

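View pics/t9c.png

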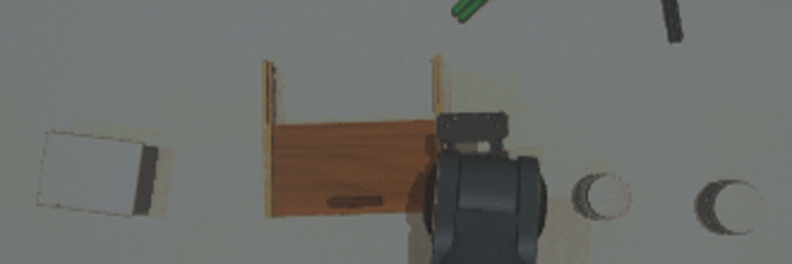

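The cover is flush with the front wall: its front edge lines up with the box edge at (246,150) in the wrist picture, and no foam shows. The jar, tin and tub haven't moved, and the robot is touching nothing. Handing in.

```bash
python3 -c "
from plant import bot
print(bot.finish_job())"
```

```text
the job is handed in; nothing more can be done
None
```

The job is done and handed in at about 31 s of the 72 s allowed; no verdict was reported.

- **Cover opened:** I gripped the bar and slid the cover back about 91 mm until it hit its stop.
- **Opener seated:** I found the pocket by eye, about 18 mm off the middle towards case −y. I set the larger black opener into it, then pressed its tail and then its head with closed fingers.
- **Cover shut:** I slid it 120 mm forward to its stop and met only light friction on the way.

**Last checks:**
- **Opener height:** When re-touched, the handle top was about 41 mm above the worktop, and the wheel about 37 mm. Both match the fully home heights.
- **Cover position:** The bar stopped 120 mm from its fully back position, and the last pictures show no gap at the front.
- **Bystanders:** The top camera puts the jar, tin and tub within about 2 mm of their starting positions.
- **Robot:** It was clear of everything, with about 0 N on the tool. The highest reading I saw was about 35 N, while pressing the tail.

**One surprise:** the head needed no separate press. It was already down when I reached it after pressing the tail, so pressing there only confirmed it had bottomed out.

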